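# Stack the keyed screw tray on its case

## Task

Take the orange screw tray by its wooden carrying bar and stack it on the lid of the grey case so that its wide notch goes over the yellow key, lowering it onto the lid before you let go. It should end up lying flat on the lid and square with the case, with the key in the notch. Leave the green tray, whose narrow notch does not fit, where it is.

Things in the scene. Friction and masses are not known exactly. Their poses are not given: they have to be found in the camera images.
- orange_tray: open orange plastic tray of screws, 130 mm (x) by 100 mm (y), walls 36 mm high, 0.2 to 0.45 kg. Origin at the centre of its underside, z up. A notch 48 mm wide (y) and 30 mm deep (x) is cut through its whole height in the middle of its -x end. A wooden carrying bar runs along y over its middle.
- orange_handle (a point): centre of the orange tray's carrying bar, 76 mm above the tray's underside and straight above its origin; same axes as the tray. The bar is 16 mm wide (along x), 18 mm high and 86 mm long between its two upright cheeks (along y): grip it across x from above. The bar's top is 85 mm above the tray's underside.
- orange_notch (a point): point in the orange tray's notch, level with the underside and 55 mm from the tray's origin towards its -x end: where the key's centre belongs when the tray is stacked. Same axes as the tray.
- case_key (a point): centre of the yellow key's foot, on the flat black lid of the grey case (loose, 3 kg, 154 mm in x by 114 in y, lid top 52 mm above the bench). Axes of the case, z up. The key stands at the lid's -x end, 28 mm wide (y), 16 thick (x), 30 high above the lid. Stacked, the tray's underside is on the lid, its x along the case's x, its origin 55 mm to +x of this point.
- green_handle (a point): centre of the carrying bar of the green tray, a bystander of the same shape as the orange one but with a notch only 16 mm wide, which does not fit the key; 76 mm above its underside.

How it is judged:
By the outcome, as a careful person would: the job done as asked, in the order asked, and still so for the second after the job is handed in, with the robot touching nothing.
It also fails if it takes over 32 s, if anything falls off the work surface, if the arm or the gripper's body presses on something with over 40 N, if the wrist force passes 120 N, or if a joint passes its speed limit or range.

## Robot

A 6-joint arm with a two-finger parallel gripper is mounted at the origin on a cart in front of the work surface, level with it; the furniture and walls round the work are solid. World frame = base frame: x ahead of the robot, y to its left, z up, the work surface at z = 0. Lengths are in m, angles in degrees, forces in N, time in s.
With the tool pointing down it reaches from about 0.35 to 0.85 m from the base axis. Payload 8.1 kg.
Tool frame: the origin (TCP) lies on the mounting face of the last link; the fingertips stand env.nose_length ahead of it and the grasp point (between the pads) lies 155 mm ahead of it (env.nose_length is the distance from the TCP to the fingertips, in m); z points along the fingers, y is the line along which they close (so a half turn about z gives the same grasp; the last joint's range is limited). The gripper opens to 85 mm and grips with 20 to 120 N. Pads are 22 mm wide; open, the fingers measure 114 mm over their backs; the gripper's body (76 mm by 85 mm) begins 54 mm behind the grasp point. The pads swing forward as they close: fully open they stand 13 mm farther back than shut.
Start: joints at [-80.925, 7.471, 85.268, -0, 87.261, -4.893], TCP at [0.145, -0.582, 0.405] pointing down, gripper open.
Joint ranges: [-169.43, 169.43], [-51.17, 129.36], [1.28, 143.12], [-76.62, 256.62], [0, 156.53], [-152.29, 152.29]. Speed limits (degrees/s): [136.94, 136.94, 159.86, 180, 180, 180].

## Interface

Orientations are given as [roll, pitch, yaw] about the fixed x, y, z axes, in that order (R = Rz(yaw) Ry(pitch) Rx(roll)).
In Python, from bench import env gives the robot as it stands.
- The arm moves only by the shell command python3 -m pendant 'ROWS' [FORCE]. ROWS is JSON, a list of rows, each a list of 7 numbers: the shift along the world's x, y, z as a fraction of full scale, then the turn, a rotation vector about the world's x, y, z as a fraction of full scale, then the gripper's target within -1 to 1 (shut at 1, half-way at 0, fully open at -1). In form: [[tx, ty, tz, wx, wy, wz, hand], ...]. A call has 1 to 5 rows; each row shifts and turns the commanded pose from where the row before left it; what a row does not reach is not made up. Full scale, the value 1, is 0.25 m for a shift and 180 degrees for a turn. A row lasts 1/10 s, in which the tool goes at most 50 mm and 8.59 degrees, less where a joint would pass 70% of its speed; a pose out of reach is approached as far as the arm can. A call with a number of a shift or a turn outside -1 to 1 is refused whole. A call with a gripper value outside its range is refused whole. The fingers move at their own pace and stop on an object; FORCE is the grip in N (left out, the last holds). Time passes only in rows, so rows that do not move let the fingers close. It gives the time, the measured TCP pose, the force, the opening and the grip force at its end, in the units of the state.
- env.observe(): the state, without advancing time (a new reading comes with each control period).
- env.snapshot(name): name is "scene" or "top" or "wrist"; returns a dict with "frame" (400x640x3 uint8, red, green, blue), "range_z" (400x640 float32, m along the optical axis (not along the pixel's ray), 0 where there is no reading), "intrinsics" (3x3 intrinsics, pixels), "distortion" ([k1, k2, p1, p2, k3] as OpenCV has them; the pictures are not rectified), "position" and "orientation" of the camera in the world. Camera axes: x right, y up, looking along -z (the intrinsics and any distortion apply to the point x, -y, -z); pixel columns grow to the right and rows downward; lengths in m; the calibration is good to about 2 mm. A picture is of the moment at which its call begins.
- env.finish_job(): hands the job in; it is judged then, once.
The state is a dict: "time": time; "joint_pos": joint angles; "dq": joint speeds; "joint_efforts": joint torques, N m; "tool_pos": TCP position; "tcp_rot": TCP orientation; "ft_force": force on the tool from outside, world axes, zero at the start; "moment": the same for the moment, N m; "width": finger opening in m; "grip_force": force on a finger pad.
Only numpy, scipy, OpenCV 4.12 (cv2) and the standard library are available. Lean on these libraries where they do the work, as an engineer would, in place of code of your own. Each camera call takes 0.05 s, during which the arm holds its last target. There are 200 camera calls.

## Working session

There is one attempt and no reset: what is moved stays moved. The work goes in short steps, Python scripts to look and compute and a shell command to move; the robot and the scene stay as the last step left them, time stands still between calls to the robot, and variables do not carry over. Pictures are saved under pics/ and viewed, at most 10 in all, crops included, and the job is handed in when it is done.

```bash
mkdir -p pics; ls; python3 - <<'E'
from bench import env
import cv2,numpy as np
for n in ["top","scene"]:
    s=env.snapshot(n); np.savez(f"{n}.npz",**s)
    cv2.imwrite(f"pics/{n}0.png",s["frame"][:,:,::-1])
    print(n,s["position"],s["orientation"],s["intrinsics"],s["distortion"])
print(env.nose_length, env.observe())
E
```

```text
pics
top [0.49252156 0.08206606 0.9900769 ] [  4.63417741   0.73023139 -89.28713635] [[511.09027884   0.         320.15396069]
 [  0.         511.09027884 205.13408488]
 [  0.           0.           1.        ]] [-0.0979183  0.         0.         0.         0.       ]
scene [0.22604009 0.53377651 0.69699621] [  43.19940293    0.93670928 -142.36809411] [[466.92267518   0.         328.96731545]
 [  0.         466.92267518 205.06560831]
 [  0.           0.           1.        ]] [-0.05290492  0.          0.          0.          0.        ]
0.1734 {'time': 0.1, 'joint_pos': array([-8.09241219e+01,  7.51105588e+00,  8.53238315e+01, -1.11086258e-03,
        8.72618054e+01, -4.89259997e+00]), 'dq': array([ 0.02391445, -0.06670477, -0.05622759,  0.00391489,  0.08868064,
        0.01821103]), 'joint_efforts': array([ 1.79053509e-04, -5.70949924e+01, -5.01943624e+01, -3.06178372e-04,
        8.15498934e-03,  4.38513712e-05]), 'tool_pos': array([ 0.14482231, -0.58204336,  0.40373863]), 'tcp_rot': array([-1.79903565e+02, -7.14129352e-03,  1.39685261e+01]), 'ft_force': array([-0.37695963, -0.16669828, -0.82927504]), 'moment': array([ 0.01225026, -0.05126559,  0.00323891]), 'grip_force': 0.0, 'width': 0.08531420171786747}
```

View pics/top0.png

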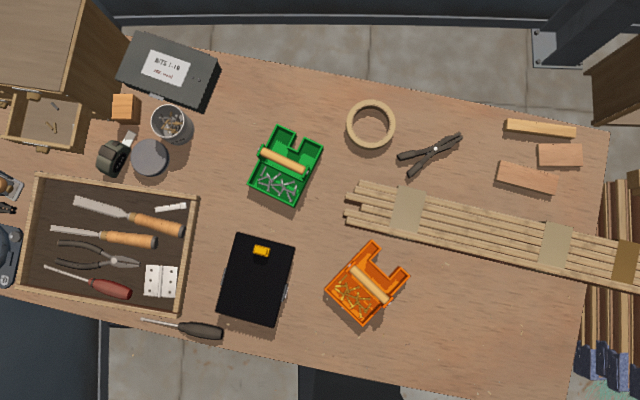

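View pics/scene0.png

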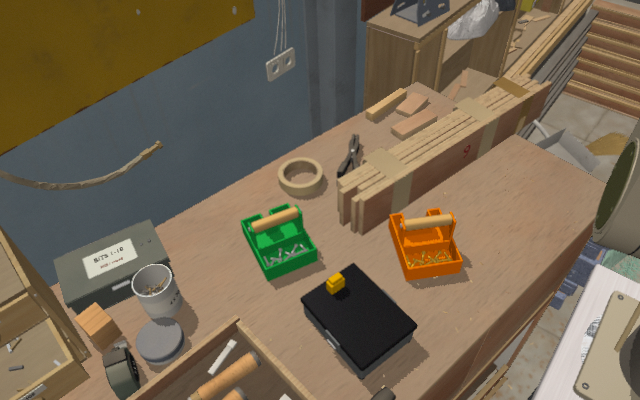

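The top view shows the case lid at about (256,280) with its key at (261,251). The orange tray is at (368,283) with its notch to the upper right, near (393,270), the green tray is at (287,165), and a lumber stack stands beyond the orange tray. The scene view agrees.

```bash
cat > h.py <<'E'
import numpy as np,cv2
from scipy.spatial.transform import Rotation as R
def cloud(s):
    h,w=s["range_z"].shape
    u,v=np.meshgrid(np.arange(w),np.arange(h))
    p=cv2.undistortPoints(np.stack([u,v],-1).reshape(-1,1,2).astype(np.float64),s["intrinsics"],s["distortion"]).reshape(h,w,2)
    z=s["range_z"]
    c=np.stack([p[...,0]*z,-p[...,1]*z,-z],-1)
    return c@R.from_euler("xyz",s["orientation"],degrees=True).as_matrix().T+s["position"]
def rays(s,px,z):
    p=cv2.undistortPoints(np.float64(px).reshape(-1,1,2),s["intrinsics"],s["distortion"])[:,0]
    d=np.c_[p[:,0],-p[:,1],-np.ones(len(p))]@R.from_euler("xyz",s["orientation"],degrees=True).as_matrix().T
    o=np.asarray(s["position"]);return o+d*((z-o[2])/d[:,2])[:,None]
def hsv(s): return cv2.cvtColor(s["frame"],cv2.COLOR_RGB2HSV)
def rect(xy):
    (c,sz,a)=cv2.minAreaRect(np.float32(xy)*1000); return np.round(c,1),np.round(sz,1),round(a,1)
def big(m):
    n,l,st,_=cv2.connectedComponentsWithStats(m.astype(np.uint8)); return l==1+np.argmax(st[1:,4])
E
python3 - <<'E'
from h import *
for n in ["top","scene"]:
    s=dict(np.load(n+".npz")); P=cloud(s); H=hsv(s); h,sa,v=[H[...,i].astype(int) for i in range(3)]
    ok=s["range_z"]>0
    roi=np.zeros_like(ok)
    if n=="top": roi[220:345,210:425]=1
    else: roi[190:390,290:480]=1
    o=big((h>=5)&(h<=17)&(sa>200)&(v>90)&roi&ok)
    Q=P[o]; print(n,"orange",o.sum(),np.percentile(Q[:,2],[1,50,99]),rect(Q[Q[:,2]>.005][:,:2]))
    w=Q[(Q[:,2]>.028)&(Q[:,2]<.043)]; print(" walls",len(w),rect(w[:,:2]))
    c=np.array(rect(Q[:,:2])[0])/1000
    near=np.hypot(P[...,0]-c[0],P[...,1]-c[1])<.07
    b=near&~((sa>200)&(h<=17))&(P[...,2]>.072)&(P[...,2]<.1)&ok
    b=big(b);B=P[b]; print(" bar",b.sum(),B.mean(0),np.percentile(B[:,2],[5,50,95]),rect(B[:,:2]))
    k=big((h>=18)&(h<=32)&(sa>170)&(v>100)&roi&ok);K=P[k]; print(" key",k.sum(),np.percentile(K[:,2],[5,50,95]))
    K=K[K[:,2]>K[:,2].max()-.008];print("   top",len(K),rect(K[:,:2]),K.mean(0))
    l=big((v<50)&roi&ok);L=P[l]; print(" lid",l.sum(),np.percentile(L[:,2],[5,50,95]),rect(L[abs(L[:,2]-np.median(L[:,2]))<.008][:,:2]))
    g=big((h>45)&(h<75)&(sa>150)&ok);G=P[g];print(" green",rect(G[:,:2]))
    if n=="top":
        print(" bench z",np.median(P[300:350,450:550,2]), "lumber z",P[215,480],P[205,375],P[235,380])
E
```

```text
top orange 2661 [-0.00046516  0.00520478  0.08157036] (array([427. ,   6.6]), array([ 99.6, 128.8]), 46.6)
 walls 608 (array([427. ,   6.6]), array([ 99.6, 128.8]), 46.6)
 bar 445 [0.42705622 0.00627917 0.08374164] [0.08053812 0.08397385 0.08637567] (array([427.2,   6.6]), array([87.6, 16.3]), 46.7)
 key 148 [0.05191344 0.07898718 0.08291532]
   top 83 (array([483.5, 200.3]), array([22.7, 11.8]), 75.4) [0.48335625 0.19971412 0.08098873]
 lid 4905 [0.04861912 0.05144278 0.05410875] (array([430.6, 213.4]), array([113.4, 152.4]), 76.1)
 green (array([645.8, 163.3]), array([100.4, 129.2]), 64.9)
 bench z -0.00022505668103134369 lumber z [ 0.55113966 -0.19002939  0.08801687] [ 0.56658384 -0.00233498  0.09118052] [ 0.51600458 -0.02099728 -0.00155179]
scene orange 2992 [0.00074201 0.01625015 0.08005727] (array([4.345e+02, 1.000e-01]), array([100.8, 153.5]), 47.2)
 walls 648 (array([426.8,   7.2]), array([100.8, 131.2]), 47.0)
 bar 498 [0.42428618 0.00920415 0.08117491] [0.07331226 0.08254987 0.08520713] (array([424.2,   6.7]), array([89.6, 22.1]), 51.6)
 key 276 [0.05429251 0.07276564 0.08277422]
   top 96 (array([484.5, 200.6]), array([20.9, 12. ]), 83.7) [0.4836434 0.2015963 0.0810522]
 lid 6098 [0.04874529 0.05143574 0.05334287] (array([429.3, 214.7]), array([114.4, 151.9]), 76.1)
 green (array([645.9, 150.3]), array([123.2, 144.3]), 65.0)
```

Both views agree:
- **Tray:** centre (0.427, 0.0066), x axis at 136.7°.
- **Case:** yaw 166.1°.
- **Key:** (0.4835, 0.200), so the tray belongs at (0.430, 0.2135), a turn of +29.4°.

Heights and sizes match the given values. First move: over the tray.

```bash
python3 -m pendant '[[0.075,0.157,0,0,0,0.012,-1],[0.075,0.157,0,0,0,0.012,-1],[0.075,0.157,0,0,0,0.012,-1],[0.075,0.157,0,0,0,0.012,-1],[0.075,0.157,0,0,0,0.012,-1]]' 60
python3 -m pendant '[[0.075,0.157,0,0,0,0.012,-1],[0.075,0.157,0,0,0,0.012,-1],[0.075,0.157,0,0,0,0.012,-1],[0.075,0.157,0,0,0,0.012,-1],[0.075,0.157,0,0,0,0.012,-1]]'
python3 -m pendant '[[0.075,0.157,0,0,0,0.012,-1],[0.075,0.157,0,0,0,0.012,-1],[0.075,0.157,0,0,0,0.012,-1],[0.075,0.157,0,0,0,0.012,-1],[0.075,0.157,0,0,0,0.012,-1]]'
python3 -m pendant '[[0,0,0,0,0,0,-1],[0,0,0,0,0,0,-1],[0,0,0,0,0,0,-1]]'
```

```text
time: 0.6
tool_pos: [0.2389, -0.3843, 0.4041]
tcp_rot: [-180.0, -0.0, 24.8]
ft_force: [1.6, -0.4, 0.1]
width: 0.0853
grip_force: 0.0
time: 1.1
tool_pos: [0.3325, -0.1881, 0.4045]
tcp_rot: [180.0, -0.0, 35.6]
ft_force: [1.3, -0.4, 0.4]
width: 0.0857
grip_force: 0.0
time: 1.6
tool_pos: [0.4263, 0.0084, 0.4045]
tcp_rot: [180.0, -0.0, 46.5]
ft_force: [1.7, -0.0, 0.2]
width: 0.0853
grip_force: 0.0
time: 1.9
tool_pos: [0.4258, 0.006, 0.4044]
tcp_rot: [-180.0, 0.0, 46.3]
ft_force: [-0.8, 0.2, -0.3]
width: 0.0854
grip_force: 0.0
```

```bash
python3 -m pendant '[[0.005,0.003,-0.12,0,0,0.002,-1],[0,0,-0.16,0,0,0,-1],[0,0,-0.16,0,0,0,-1],[0,0,-0.14,0,0,0,-1],[0,0,-0.114,0,0,0,-1]]'
python3 -m pendant '[[0,0,0,0,0,0,-1],[0,0,0,0,0,0,-1]]'
python3 - <<'E'
from bench import env
import cv2
cv2.imwrite("pics/grasp.png",env.snapshot("scene")["frame"][150:330,330:540,::-1].repeat(3,0).repeat(3,1))
E
```

```text
time: 2.4
tool_pos: [0.4263, 0.0057, 0.2291]
tcp_rot: [-179.9, 0.1, 46.6]
ft_force: [-0.4, -0.9, -0.0]
width: 0.0854
grip_force: 0.0
time: 2.6
tool_pos: [0.4272, 0.0062, 0.2316]
tcp_rot: [-180.0, 0.0, 46.6]
ft_force: [0.1, -0.6, 0.3]
width: 0.0857
grip_force: 0.0
```

View pics/grasp.png

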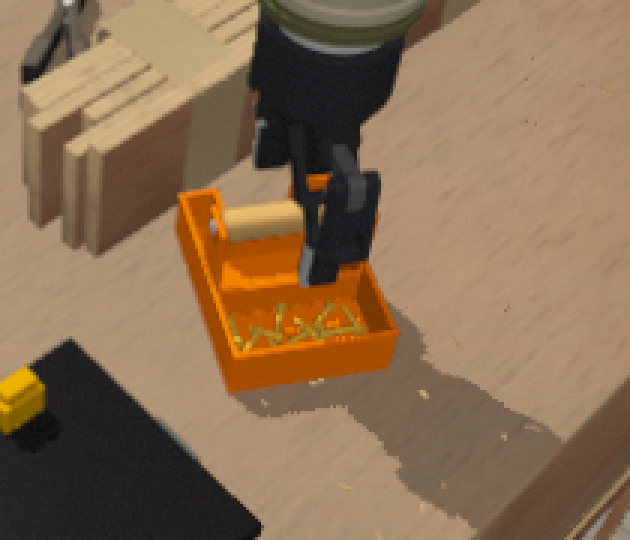

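The crop shows the fingers straddling the bar inside the tray, with the near finger at crop (340,230), clear of the walls and the lumber. I'll close the gripper and lift a little.

```bash
Z='' ; python3 -m pendant '[[0,0,0,0,0,0,1],[0,0,0,0,0,0,1],[0,0,0,0,0,0,1],[0,0,0,0,0,0,1],[0,0,0,0,0,0,1]]' 70
python3 -m pendant '[[0,0,0,0,0,0,1],[0,0,0,0,0,0,1],[0,0,0,0,0,0,1],[0,0,0,0,0,0,1],[0,0,0,0,0,0,1]]'
python3 -m pendant '[[0,0,0.04,0,0,0,1],[0,0,0.08,0,0,0,1],[0,0,0.12,0,0,0,1],[0,0,0.12,0,0,0,1],[0,0,0.12,0,0,0,1]]'
python3 -m pendant '[[0,0,0.06,0,0,0,1],[0,0,0,0,0,0,1]]'
```

```text
time: 3.15
tool_pos: [0.4275, 0.0073, 0.2316]
tcp_rot: [180.0, -0.0, 46.7]
ft_force: [3.8, -0.4, -1.4]
width: 0.015
grip_force: 68.2
time: 3.65
tool_pos: [0.4276, 0.0073, 0.2316]
tcp_rot: [180.0, -0.0, 46.7]
ft_force: [-1.4, 1.2, 5.6]
width: 0.0146
grip_force: 69.4
time: 4.15
tool_pos: [0.4268, 0.0073, 0.3521]
tcp_rot: [-179.9, 0.1, 46.7]
ft_force: [-0.1, -2.0, -2.8]
width: 0.0147
grip_force: 68.6
time: 4.35
tool_pos: [0.428, 0.0072, 0.3684]
tcp_rot: [179.8, -0.1, 46.7]
ft_force: [0.9, -1.2, -2.9]
width: 0.0151
grip_force: 68.7
```

```bash
python3 -m pendant '[[0.001,0.06,0,0,0,0.01,1],[0.001,0.1,0,0,0,0.02,1],[0.001,0.12,0,0,0,0.023,1],[0.001,0.12,0,0,0,0.023,1],[0.001,0.12,0,0,0,0.023,1]]'
python3 -m pendant '[[0.001,0.12,0,0,0,0.023,1],[0.001,0.1,0,0,0,0.022,1],[0.001,0.06,0,0,0,0.013,1],[0.001,0.026,0,0,0,0.006,1],[0,0,0,0,0,0,1]]'
python3 -m pendant '[[0,0,0,0,0,0,1],[0,0,0,0,0,0,1],[0,0,0,0,0,0,1],[0,0,0,0,0,0,1]]'
python3 - <<'E'
from h import *
from bench import env
for n in ["top","scene","wrist"]:
    s=env.snapshot(n); np.savez(n+"1.npz",**s); cv2.imwrite(f"pics/{n}1.png",s["frame"][:,:,::-1])
    P=cloud(s);H=hsv(s);h,sa,v=[H[...,i].astype(int) for i in range(3)];ok=s["range_z"]>0
    Q=P[big((h>=5)&(h<=17)&(sa>200)&(v>90)&ok&(P[...,2]>.05))]
    zs=Q[:,2];print(n,len(Q),rect(Q[:,:2]),np.percentile(zs,[1,25,50,75,99]))
E
```

```text
time: 4.85
tool_pos: [0.4279, 0.1382, 0.3637]
tcp_rot: [-179.8, 0.1, 64.7]
ft_force: [-0.5, -0.7, -3.0]
width: 0.0149
grip_force: 68.6
time: 5.35
tool_pos: [0.4291, 0.214, 0.3644]
tcp_rot: [-179.9, 0.1, 76.1]
ft_force: [-0.5, -0.6, -3.1]
width: 0.0148
grip_force: 68.6
time: 5.75
tool_pos: [0.4297, 0.2133, 0.3663]
tcp_rot: [180.0, -0.0, 76.0]
ft_force: [0.1, 0.2, -3.4]
width: 0.0149
grip_force: 68.6
top 1274 (array([427.9, 185.4]), array([ 68.8, 125.8]), 66.5) [0.06158683 0.13792655 0.13939027 0.16888379 0.21698861]
scene 4665 (array([429.8, 211.8]), array([101.3, 130.6]), 76.1) [0.13565462 0.13929587 0.15095896 0.16477091 0.21517969]
wrist 22980 (array([429.8, 211.9]), array([100.2, 129.7]), 76.0) [0.13798011 0.13955748 0.14775262 0.16902524 0.21751584]
```

View pics/scene1.png

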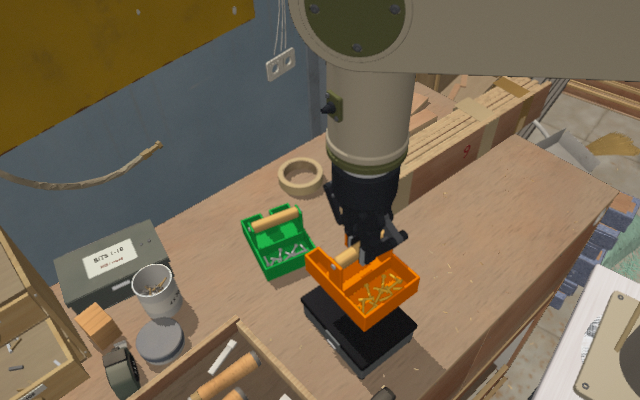

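View pics/wrist1.png

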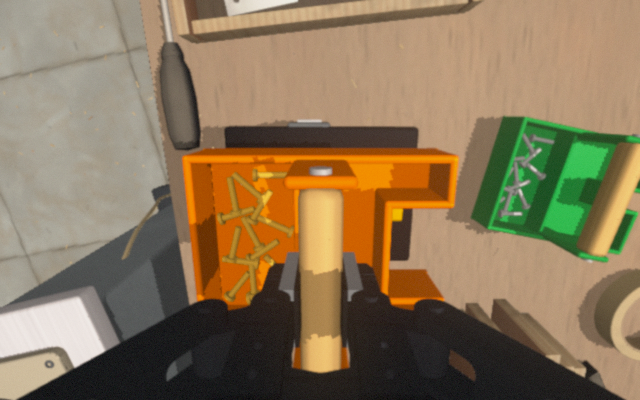

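The wrist view shows the held tray level, with the key's corner visible in the notch at (397,213). The tray measures (0.4298, 0.2119) at 76.1°. That is square to the case and needs about +2 mm in y. Then I'll lower it.

```bash
python3 -m pendant '[[0.001,0.008,-0.04,0,0,0,1],[0,0,-0.08,0,0,0,1],[0,0,-0.08,0,0,0,1],[0,0,-0.05,0,0,0,1],[0,0,-0.03,0,0,0,1]]'
python3 -m pendant '[[0,0,0,0,0,0,1],[0,0,0,0,0,0,1],[0,0,0,0,0,0,1]]'
python3 - <<'E'
from h import *
from bench import env
s=env.snapshot("wrist"); cv2.imwrite("pics/wrist2.png",s["frame"][:,:,::-1])
P=cloud(s);H=hsv(s);h,sa,v=[H[...,i].astype(int) for i in range(3)];ok=s["range_z"]>0
Q=P[big((h>=5)&(h<=17)&(sa>200)&(v>90)&ok)]
print(rect(Q[:,:2]),np.percentile(Q[:,2],[1,25,50,99]))
k=big((h>=18)&(h<=32)&(sa>170)&(v>100)&ok&(P[...,2]>.07)&(P[...,2]<.086));print(k.sum(),rect(P[k][:,:2]))
E
```

```text
time: 6.4
tool_pos: [0.4293, 0.2156, 0.2944]
tcp_rot: [-179.9, 0.1, 76.1]
ft_force: [-0.5, 0.1, -2.9]
width: 0.0146
grip_force: 68.6
time: 6.7
tool_pos: [0.4303, 0.2159, 0.2973]
tcp_rot: [179.9, -0.1, 76.1]
ft_force: [0.9, -0.0, -3.4]
width: 0.0148
grip_force: 68.6
(array([433.6, 215.2]), array([ 97.5, 146.1]), 76.2) [0.0687162  0.07049781 0.07865364 0.14853315]
2398 (array([385.8, 221.8]), array([72.7, 45.2]), 47.6)
```

View pics/wrist2.png

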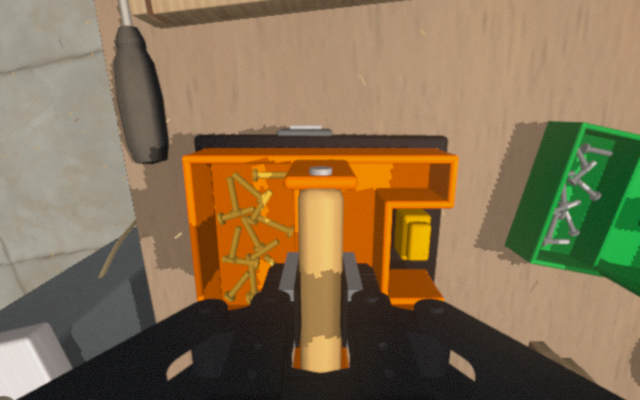

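The key at (412,235) stands free inside the notch, and the tray is square with the lid. I'll lower it slowly until it touches.

```bash
python3 -m pendant '[[0,-0.004,-0.016,0,0,0,1],[0,0,-0.012,0,0,0,1],[0,0,-0.01,0,0,0,1],[0,0,-0.006,0,0,0,1],[0,0,0,0,0,0,1]]'
python3 -m pendant '[[0,0,-0.004,0,0,0,1],[0,0,-0.004,0,0,0,1],[0,0,0,0,0,0,1],[0,0,0,0,0,0,1]]'
```

```text
time: 7.25
tool_pos: [0.4297, 0.2147, 0.2848]
tcp_rot: [-180.0, 0.0, 76.1]
ft_force: [-0.9, 0.0, -3.4]
width: 0.0149
grip_force: 68.7
time: 7.65
tool_pos: [0.43, 0.2148, 0.2836]
tcp_rot: [180.0, -0.0, 76.1]
ft_force: [-1.7, -0.5, 2.1]
width: 0.0149
grip_force: 69.1
```

```bash
python3 -m pendant '[[0,0,-0.002,0,0,0,1],[0,0,0,0,0,0,1],[0,0,0,0,0,0,1]]'
python3 - <<'E'
from h import *
from bench import env
s=env.snapshot("wrist"); cv2.imwrite("pics/wrist3.png",s["frame"][:,:,::-1])
E
```

```text
time: 7.95
tool_pos: [0.43, 0.2148, 0.2835]
tcp_rot: [180.0, -0.0, 76.1]
ft_force: [-4.4, -1.7, 7.0]
width: 0.0149
grip_force: 70.1
```

View pics/wrist3.png

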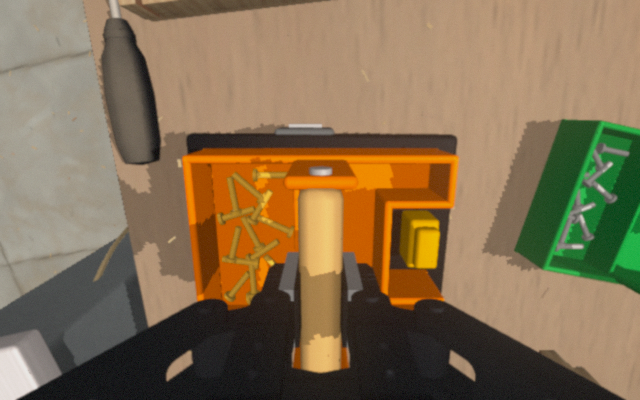

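The key at (419,240) is inside the notch with room on all sides, and the force reading confirms the tray bears on the lid. I'll release and rise.

```bash
python3 -m pendant '[[0,0,0,0,0,0,-0.2],[0,0,0,0,0,0,-1],[0,0,0,0,0,0,-1],[0,0,0,0,0,0,-1],[0,0,0,0,0,0,-1]]' 20
python3 -m pendant '[[0,0,0,0,0,0,-1],[0,0,0,0,0,0,-1],[0,0,0.04,0,0,0,-1],[0,0,0.1,0,0,0,-1],[0,0,0.16,0,0,0,-1]]'
python3 -m pendant '[[0,0,0.16,0,0,0,-1],[-0.04,-0.15,0.06,0,0,0,-1],[-0.04,-0.18,0,0,0,0,-1],[-0.04,-0.18,0,0,0,0,-1],[0,-0.18,0,0,0,0,-1]]'
python3 -m pendant '[[0,-0.18,0,0,0,0,-1],[0,-0.18,0,0,0,0,-1],[0,-0.1,0,0,0,0,-1],[0,0,0,0,0,0,-1],[0,0,0,0,0,0,-1]]'
python3 - <<'E'
from h import *
from bench import env
for n in ["top","scene"]:
    s=env.snapshot(n); cv2.imwrite(f"pics/{n}4.png",s["frame"][:,:,::-1])
    P=cloud(s);H=hsv(s);h,sa,v=[H[...,i].astype(int) for i in range(3)];ok=s["range_z"]>0
    Q=P[big((h>=5)&(h<=17)&(sa>200)&(v>90)&ok&(P[...,2]>.045))]
    w=Q[(Q[:,2]>.078)&(Q[:,2]<.098)]
    A=np.c_[w[:,:2]-w[:,:2].mean(0),np.ones(len(w))];print(n,rect(w[:,:2]),"rim z",np.median(w[:,2]))
    k=(h>=18)&(h<=32)&(sa>170)&(v>100)&ok&(P[...,2]>.074)&(P[...,2]<.088)&(abs(P[...,0]-.483)<.03)&(abs(P[...,1]-.2)<.03)
    print(" key",k.sum(),rect(P[k][:,:2]))
    l=(v<50)&ok&(abs(P[...,2]-.0515)<.006)&(abs(P[...,0]-.43)<.11)&(abs(P[...,1]-.214)<.11);print(" lid",l.sum(),rect(P[l][:,:2]))
E
```

```text
time: 8.5
tool_pos: [0.4299, 0.2147, 0.2826]
tcp_rot: [-180.0, 0.0, 76.1]
ft_force: [-0.1, -0.2, 0.1]
width: 0.0849
grip_force: 0.0
time: 9.0
tool_pos: [0.4289, 0.2144, 0.3566]
tcp_rot: [-179.8, 0.2, 76.1]
ft_force: [0.5, 1.0, -0.8]
width: 0.0852
grip_force: 0.0
time: 9.5
tool_pos: [0.3987, 0.0411, 0.4139]
tcp_rot: [179.9, -0.0, 76.1]
ft_force: [0.8, -0.7, -0.3]
width: 0.0853
grip_force: 0.0
time: 10.0
tool_pos: [0.3998, -0.0731, 0.4133]
tcp_rot: [180.0, -0.0, 76.0]
ft_force: [1.4, 0.5, 0.0]
width: 0.0856
grip_force: 0.0
top (array([429.6, 213.2]), array([100.8, 129.8]), 76.2) rim z 0.08681406826476368
 key 100 (array([483.3, 199.6]), array([25.1, 14.1]), 75.6)
 lid 940 (array([430.4, 213.1]), array([112.8, 153.2]), 76.1)
scene (array([429.8, 214.1]), array([100.3, 129.8]), 76.4) rim z 0.0858068630516775
 key 122 (array([476.9, 205.5]), array([25.6, 30.2]), 61.6)
 lid 1054 (array([429.4, 214.6]), array([114.6, 151.5]), 75.9)
```

View pics/top4.png

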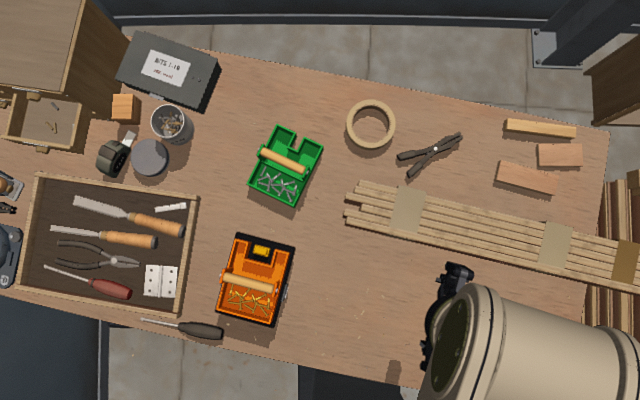

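The tray at (255,282) lies square and flat on the lid. Its rim is at 87 mm against the 88 mm expected, it is within 1 mm of its place, and the key at (261,251) is in the notch. The green tray has not moved and the arm is clear.

```bash
python3 -c "
from bench import env
print(env.finish_job())"
```

```text
the job is handed in; nothing more can be done
None
```

The orange tray is stacked flat and square on the grey case's lid with the yellow key in its notch, the green tray was left where it was, and the job is handed in at about 10 s; no verdict came back.

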